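# Screw the lid onto a junction box, finding the thread by turning back first

### The job

The lid of the round junction box has only been laid on and sits too high, its lugs riding on top of the thread. Without lifting it off, turn it back (anticlockwise seen from above) until it drops into the thread, then screw it forward (clockwise) until it is fully home against its stop, and let go. Leave the things lying around where they are.

Things in the scene. Friction and masses are not known exactly. Their poses are not given: they have to be found in the camera images.
- junction_box: Round grey junction box, 62 mm across, on a plywood backboard 100 x 200 x 12 mm, with a white conduit stub (20 mm thick, in a saddle) to either side along its y axis. Board and box are fixed and do not move. Origin: on the box's upright axis at the underside of the board; z up. A threaded neck, 56 mm across its threads, rises out of its top to 66 mm above the origin.
- box_seat (a point): Centre of the box's flat top face with its seal, 48 mm above the box's origin, same axes. The neck above it has four equal threads. Each has, clockwise from above: an open entry 24 deg wide; a groove falling 5 mm in 65 deg of turn, under an overhanging thread with a level top; and an upright stop rib that ends the groove and stands 3 mm above that level top.
- entry_line (a point): Top of the long white upright line on the box's wall, at its -x side, 31 mm from the axis: it marks a thread entry, where a lid with its mark here drops in. The lid can drop within about 5 deg of it; turned just past it, the lugs strike the stop ribs.
- home_line (a point): Top of the first of two short white lines on the box's wall, 65 deg clockwise (seen from above) of the entry line, 31 mm from the axis: the lid's mark stands here when the lid is screwed home and its lugs meet the stop ribs.
- lid: Loose white lid, 64 mm across, round, 26 mm high, 60 g, its upright ribbed skirt is the grip; four lugs inside. Origin: centre of its rim's underside; z up; -x to its black mark. Found level on top of the threads, origin 61.5 mm above the box's, mark 28 to 55 deg clockwise of the entry line. Turned back and dropped in: 54.2 mm. Screwed home (mark 65 deg clockwise): 49.2 mm.
- lid_mark (a point): Outer end of the short black mark on the lid's top edge, 32 mm from its axis on its -x side, 26 mm above the lid's origin. The lid turns easily and stays where it is left. Over the entries it falls in by its own weight when free, or follows a light push down when gripped. Turned forward without dropping in, it strikes the ribs at 65 deg but stays high.
- terminal_strip: Bystander: white screw terminal strip, 19 x 66 x 16 mm, beside the board's +y end.
- rocker_module: Bystander: white rocker switch insert, 50 x 24 x 36 mm, beside the board's -y end.
- screwdriver: Bystander: blue screwdriver 182 mm long, lying to the left.
- downlight: Bystander: recessed downlight lying face down with its wires, about 96 x 138 x 167 mm, to the right.
Things that resemble listed ones, but are neither listed nor needed, are in the scene too. What is shaped like the lid but orange or purple is not meant.

How it is judged:
By the outcome, as a careful person would: the job done as asked, in the order asked, and still so for the second after the job is handed in, with the robot touching nothing.
It also fails if it takes over 53 s, if anything falls off the work surface, if the arm or the gripper's body presses on something with over 40 N, if the wrist force passes 120 N, or if a joint passes its speed limit or range.

### The arm

A 6-joint arm with a two-finger parallel gripper is mounted at the origin on a cart in front of the work surface, level with it; the furniture and walls round the work are solid. World frame = base frame: x ahead of the robot, y to its left, z up, the work surface at z = 0. Lengths are in m, angles in degrees, forces in N, time in s.
With the tool pointing down it reaches from about 0.375 to 0.9 m from the base axis. Payload 3.1 kg.
Tool frame: the origin (TCP) lies at the centre of the arm's flange, where the gripper is bolted on; the fingertips stand 182 mm ahead of it and the grasp point (between the pads) lies 164 mm ahead of it; x points along the fingers, z is the direction in which the jaws open and shut, and the axes are right-handed (so a half turn about x gives the same grasp; the last joint's range is limited). The gripper opens to 87 mm and grips with 3 to 60 N. Pads are 19 mm wide; open, the fingers measure 117 mm over their backs; the gripper's body (75 mm by 190 mm) begins 51 mm behind the grasp point.
Start: joints at [61.736, 30.224, 82.088, -0, 67.689, -10.227], TCP at [0.193, 0.594, 0.405] pointing down, gripper open.
Joint ranges: [-176.69, 176.69], [-43.24, 126.21], [12.49, 139.97], [-82, 262], [0, 151.66], [-163.58, 163.58]. Speed limits (degrees/s): [159.86, 159.86, 180, 180, 180, 180].

### API

Orientations are given as a 3x3 rotation matrix whose columns are the frame's x, y, z axes.
In Python, from rig import bot gives the robot as it stands.
- The arm moves only by the shell command python3 -m crank 'ROWS' [OPENING]. ROWS is JSON, a list of rows, each an object with "offset": the shift along the tool's x, y, z in m, a list of three; "spin": the turn about the tool's x in rad. A call has 1 to 12 rows; each row shifts and turns the commanded pose from where the row before left it, along the tool's axes as they then stand; what a row does not reach is not made up. A row lasts 1/10 s, in which the tool goes at most 50 mm and 8.59 degrees, less where a joint would pass 70% of its speed; a pose out of reach is approached as far as the arm can. A call is refused whole if a number of a shift passes 0.05 or a number of a turn 0.15, either way. A call with a gripper value outside its range is refused whole. OPENING is the finger opening in m, from 0 to 0.087, set as the call begins (- or left out, the last holds). The fingers move at their own pace and stop on an object; the grip force is fixed at half the most. Time passes only in rows, so rows that do not move let the fingers close. It gives the time, the measured TCP pose, the force and the opening at its end, in the units of the state.
- bot.read_state(): the state, without advancing time (a new reading comes with each control period).
- bot.capture(name): name is "scene" or "top" or "wrist"; returns a dict with "pixels" (480x640x3 uint8, blue, green, red), "depth" (480x640 float32, m along the optical axis (not along the pixel's ray), 0 where there is no reading), "K" (3x3 intrinsics, pixels), "k1" (the pictures are not rectified: a ray, as slopes to the right and down, at radius r is drawn at 1 + k1 r^2 times it, then the intrinsics apply), "world_to_cam" (4x4, takes a point from world to camera coordinates). Camera axes: x right, y up, looking along -z (the intrinsics and any distortion apply to the point x, -y, -z); pixel columns grow to the right and rows downward; lengths in m; the calibration is good to about 2 mm. A picture is of the moment at which its call begins.
- bot.hand_in(): hands the job in, once; it reports no verdict.
Trained networks look in a picture, given as the dict that the camera call returned (one of the last four; its "shot" number tells which), for a name from the list of things; names that differ only in an ending like _2 or _b are one class to them, and where a whole thing is asked for, a point or a joint stands for the part that bears it (a point fixed in the world has none). Each returns a list of dicts, best first, with "p" (0 to 1); they miss things now and then, are a little off and sometimes report something else, mostly with a low value. They report only what shows in the picture. A call takes as long as a camera call. They do not tell look-alikes from the thing itself.
- bot.regions_of(label, picture): "region" (480x640 bool, what is visible of it) and "extent" ([centre column, centre row, width, height] in pixels, round what is visible of it).
The state is a dict: "time_s": time; "joint_positions": joint angles; "qvel": joint speeds; "tau": joint torques, N m; "position": TCP position; "tcp_rot": TCP orientation; "force": force on the tool from outside, world axes, zero at the start; "moment": the same for the moment, N m; "opening": opening from 0.0 (shut) to 1.0 (fully open).
Only numpy, scipy, OpenCV 4.12 (cv2) and the standard library are available. Lean on these libraries where they do the work, as an engineer would, in place of code of your own. Each camera call takes 0.05 s, during which the arm holds its last target.

## Working session

There is one attempt and no reset: what is moved stays moved. The work goes in short steps, Python scripts to look and compute and a shell command to move; the robot and the scene stay as the last step left them, time stands still between calls to the robot, and variables do not carry over. Pictures are saved under pics/ and viewed, and the job is handed in when it is done.

```bash
ls; mkdir -p pics; cat > h.py <<'E'
import numpy as np, cv2
from rig import bot
def ray2world(c,u,v,z=None,depth=None):
    """pixel -> world. z: intersect with world plane z; depth: along axis"""
    K=c["K"];xd=(u-K[0][2])/K[0][0];yd=(v-K[1][2])/K[1][1]
    x,y=xd,yd
    for _ in range(20):
        f=1+c["k1"]*(x*x+y*y);x,y=xd/f,yd/f
    W=np.linalg.inv(np.array(c["world_to_cam"]))
    d=W[:3,:3]@np.array([x,-y,-1.]);o=W[:3,3]
    t=(z-o[2])/d[2] if z is not None else depth
    return o+t*d
def proj(c,p):
    q=np.array(c["world_to_cam"])@np.append(p,1);x=q[0]/-q[2];y=-q[1]/-q[2]
    f=1+c["k1"]*(x*x+y*y);K=c["K"]
    return np.array([K[0][0]*x*f+K[0][2],K[1][1]*y*f+K[1][2]])
E
python3 - <<'E'
from h import *
for n in("scene","top"):
    c=bot.capture(n);cv2.imwrite(f"pics/{n}0.png",c["pixels"])
    for l in("lid","junction_box"):
        for r in bot.regions_of(l,c): print(n,l,r["p"],r["extent"])
s=bot.read_state();print({k:np.round(v,3).tolist() for k,v in s.items()})
E
```

```text
pics
scene lid 0.97 [412.2, 319.1, 30.9, 26.9]
scene lid 0.87 [242.9, 226.7, 26.1, 18.0]
scene lid 0.85 [259.9, 247.8, 25.1, 20.0]
scene lid 0.78 [340.5, 252.1, 29.3, 21.5]
scene junction_box 0.89 [340.1, 278.7, 93.5, 50.4]
top lid 0.92 [426.5, 255.1, 21.6, 23.9]
top lid 0.9 [353.1, 243.8, 18.2, 21.5]
top lid 0.86 [234.1, 245.1, 21.9, 22.6]
top lid 0.56 [269.8, 257.5, 24.0, 19.4]
top junction_box 0.7 [353.9, 245.6, 65.2, 37.1]
{'time_s': 0.3, 'joint_positions': [61.737, 30.246, 82.107, 0.0, 67.69, -10.228], 'qvel': [-0.019, -0.119, -0.204, -0.047, 0.083, -0.007], 'tau': [0.001, -43.956, -17.655, 0.063, 0.055, -0.0], 'position': [0.193, 0.594, 0.404], 'tcp_rot': [[-0.0, -0.951, 0.31], [-0.001, 0.31, 0.951], [-1.0, 0.0, -0.001]], 'force': [-0.142, 0.003, 0.138], 'moment': [-0.021, -0.004, 0.01], 'opening': 1.003}
```

View pics/scene0.png

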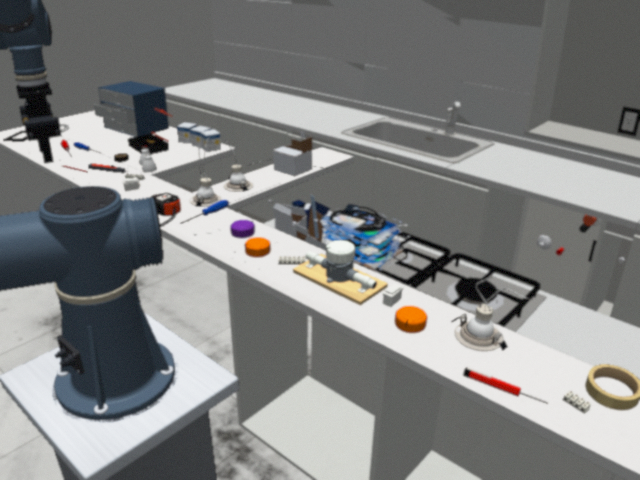

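View pics/top0.png

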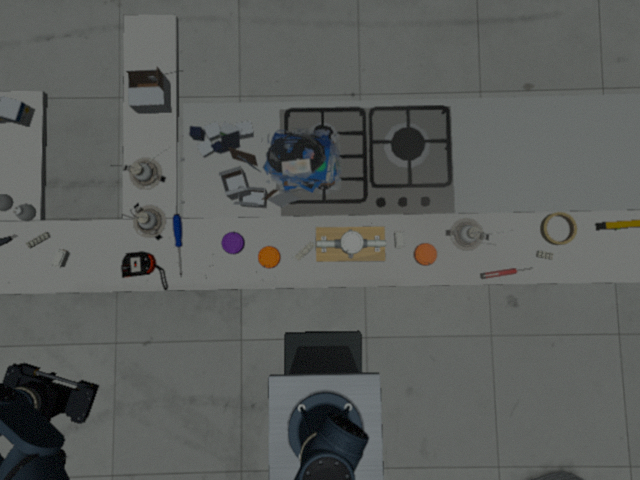

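```bash
python3 - <<'E'
from h import *
c=bot.capture("scene");p=c["pixels"][225:325,270:410];cv2.imwrite("pics/sc1.png",cv2.resize(p,None,fx=5.5,fy=5.5,interpolation=2))
d=bot.capture("top");p=d["pixels"][205:285,300:405];cv2.imwrite("pics/tc1.png",cv2.resize(p,None,fx=7,fy=7,interpolation=2))
for c,u,v in((d,353.1,243.8),(c,340.5,252.1)):
  print(ray2world(c,u,v,depth=c["depth"][int(v),int(u)]),ray2world(c,u,v,z=.0875 if c is d else .075))
  W=np.linalg.inv(np.array(c["world_to_cam"]));print(W[:3,3],-W[:3,2])
E
```

```text
[ 0.51705721 -0.08650174  0.09209936] [ 0.51734514 -0.08682402  0.0875    ]
[0.43559689 0.0046764  1.39333117] [ 0.0792506  -0.00456538 -0.99684427]
[ 0.49963275 -0.10072024  0.08791727] [ 0.5179744  -0.08622576  0.075     ]
[-0.33071678 -0.75690369  0.67269811] [ 0.67461993  0.58384512 -0.45167779]
```

View crop.

Candidates for the lid: white on the box (scene 340,252; top 353,244), orange (scene 260,248 and 412,319), and purple (243,227). The white one on the box matches the description. I'll check it in a close crop.

View pics/sc1.png

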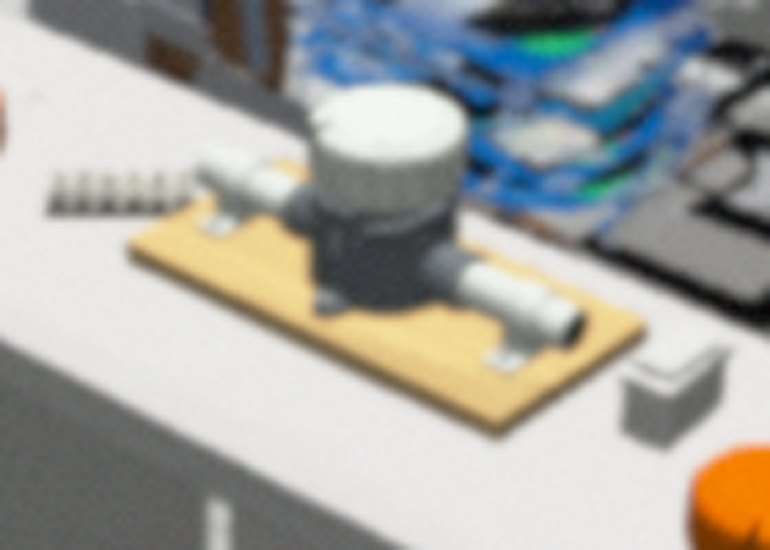

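View pics/tc1.png

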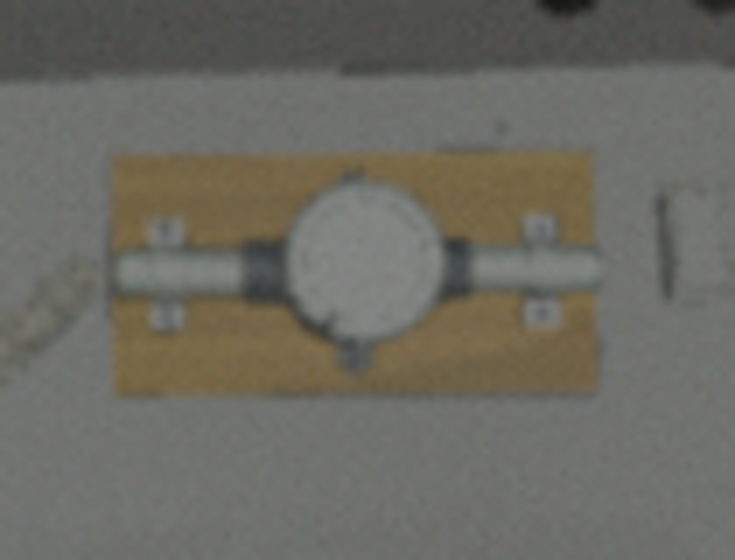

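```bash
python3 - <<'E'
from h import *
c=bot.capture("wrist");cv2.imwrite("pics/w0.png",c["pixels"])
s=bot.read_state();R=np.array(s["tcp_rot"]);t=np.array(s["position"])
W=np.linalg.inv(np.array(c["world_to_cam"]))
print("cam in tool",R.T@(W[:3,3]-t),"look",R.T@-W[:3,2],"up",R.T@W[:3,1],c["K"],c["k1"])
tgt=np.array([0.517,-0.087,.405]);print(R.T@(tgt-t))
E
```

```text
cam in tool [2.00731780e-02 6.96804363e-02 8.02486981e-05] look [ 0.96604938 -0.25835151 -0.00175731] up [ 0.2583488   0.96605034 -0.00162681] [[426.2390239    0.         323.00073181]
 [  0.         426.2390239  239.98186613]
 [  0.           0.           1.        ]] -0.08725353832436943
[-2.71057305e-04 -5.18583284e-01 -5.47606204e-01]
```

The crop shows the white lid on the grey box, with its black mark at lower left (scene crop 320,125; top crop 325,325), about 32° clockwise of -x. I'll move above it.

```bash
python3 -m crank '[{"offset":[0,-0.034,-0.036],"spin":0},{"offset":[0,-0.034,-0.036],"spin":0},{"offset":[0,-0.034,-0.036],"spin":0},{"offset":[0,-0.034,-0.036],"spin":0},{"offset":[0,-0.034,-0.036],"spin":0},{"offset":[0,-0.034,-0.036],"spin":0},{"offset":[0,-0.034,-0.036],"spin":0},{"offset":[0,-0.034,-0.036],"spin":0},{"offset":[0,-0.034,-0.036],"spin":0},{"offset":[0,-0.034,-0.036],"spin":0},{"offset":[0,-0.034,-0.036],"spin":0},{"offset":[0,-0.034,-0.036],"spin":0}]' 0.087
python3 -m crank '[{"offset":[0,-0.034,-0.036],"spin":0},{"offset":[0,-0.034,-0.036],"spin":0},{"offset":[0,-0.034,-0.036],"spin":0},{"offset":[0.03,-0.008,-0.007],"spin":0},{"offset":[0.03,0,0],"spin":0},{"offset":[0,0,0],"spin":0},{"offset":[0,0,0],"spin":0}]'
python3 - <<'E'
from h import *
c=bot.capture("wrist");cv2.imwrite("pics/w1.png",c["pixels"])
s=bot.read_state();print(s["time_s"],s["position"],s["joint_positions"],s["force"])
for l in("lid","lid_mark","entry_line","home_line","junction_box"):
    for r in bot.regions_of(l,c): print(l,r["p"],r["extent"])
E
```

```text
time_s: 1.65
position: [0.4482, 0.0551, 0.4051]
tcp_rot: [[0.001, -0.951, 0.31], [0.0, 0.31, 0.951], [-1.0, -0.001, 0.0]]
force: [0.7, 0.2, 0.1]
opening: 1.0
time_s: 2.35
position: [0.5166, -0.0861, 0.3448]
tcp_rot: [[-0.001, -0.951, 0.31], [0.001, 0.31, 0.951], [-1.0, 0.001, 0.0]]
force: [0.5, -0.0, -0.2]
opening: 1.002
2.4 [ 0.5169324  -0.08602717  0.34565076] [-2.16774616e+01  2.72630440e+01  9.99989027e+01  1.15637581e-03
  5.26728465e+01 -9.36724458e+01] [-0.35418518 -0.34405254  1.00622413]
lid 0.87 [335.6, 254.4, 105.2, 108.1]
lid 0.7 [62.4, 253.8, 91.8, 49.0]
lid 0.68 [606.4, 89.6, 67.2, 93.1]
lid 0.33 [328.4, 221.0, 285.1, 192.6]
lid_mark 0.81 [607.2, 88.4, 65.6, 92.5]
lid_mark 0.76 [331.2, 253.1, 101.0, 110.1]
lid_mark 0.66 [62.4, 253.6, 88.3, 51.2]
entry_line 0.67 [329.6, 219.3, 287.5, 187.7]
home_line 0.95 [328.0, 223.4, 290.4, 197.7]
home_line 0.33 [491.5, 150.5, 71.5, 89.2]
junction_box 0.73 [328.9, 220.7, 284.8, 196.6]
```

View pics/w1.png

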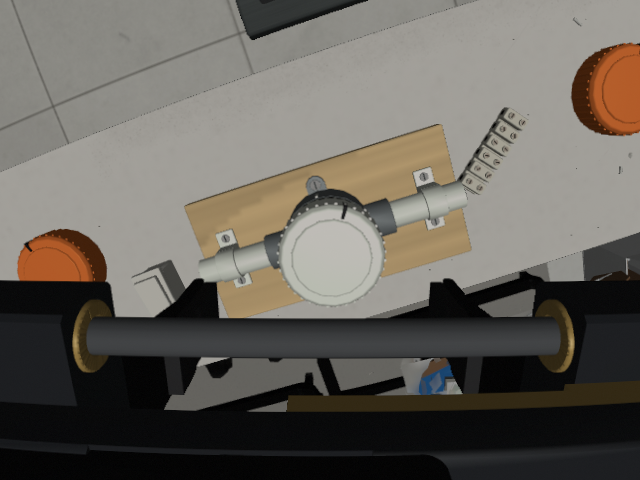

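The wrist view shows the white lid centred near (332,257), its mark at (345,211), the board edges, and the screw on the box's -x side at (316,186). Next I'll measure the lid's axis, the board's yaw and the mark angle.

```bash
python3 - <<'E'
from h import *
c=bot.capture("wrist");g=c["pixels"]
d=c["depth"]
pts={}
vv,uu=np.mgrid[195:312,270:395]
P=np.array([ray2world(c,u,v,depth=d[v,u]) for u,v in zip(uu.ravel(),vv.ravel())])
dd=d[195:312,270:395].ravel();m=dd>0
z=P[m][:,2];print("z hist",np.histogram(z,bins=np.arange(.0,.11,.004)))
top=P[m][(z>.08)];zt=np.median(top[:,2]);print("ztop",zt,len(top))
mask=((P[:,2]>.08)&(dd>0)).reshape(vv.shape).astype(np.uint8)
cn=max(cv2.findContours(mask,0,2)[0],key=len)[:,0,:]+[270,195]
Q=np.array([ray2world(c,u,v,z=zt) for u,v in cn])[:,:2]
(ce,r)=cv2.minEnclosingCircle(Q.astype(np.float32));print("circle",ce,r)
A=np.c_[2*Q,np.ones(len(Q))];sol=np.linalg.lstsq(A,(Q**2).sum(1),rcond=None)[0];print("fit",sol[:2],np.sqrt(sol[2]+sol[:2]@sol[:2]))
# board corners at z=.012
cor=[(185,206),(441,125),(470,249)]
B=[ray2world(c,u,v,z=.012) for u,v in cor];print(np.round(B,4));e=B[1]-B[0];print("board yaw",np.degrees(np.arctan2(e[1],e[0]))-90)
p=np.array(sol[:2]);
for uv in((346,206),(344,216)):
  w=ray2world(c,*uv,z=zt)[:2]-p;print("mark ang cw from -x world",180-np.degrees(np.arctan2(w[1],w[0])),np.hypot(*w))
x=cv2.resize(g[170:320,250:420],None,fx=4,fy=4,interpolation=2);cv2.imwrite("pics/w1c.png",x)
E
```

```text
z hist (array([ 551,    0, 1145, 1063,   11,    9,   62,  104,  240,  517,  323,
         74,   64,    0,    0,   26,   73,   93,   94,  112,  254, 4074,
       4205,    0,    0,    0,    0]), array([0.   , 0.004, 0.008, 0.012, 0.016, 0.02 , 0.024, 0.028, 0.032,
       0.036, 0.04 , 0.044, 0.048, 0.052, 0.056, 0.06 , 0.064, 0.068,
       0.072, 0.076, 0.08 , 0.084, 0.088, 0.092, 0.096, 0.1  , 0.104,
       0.108]))
ztop 0.08798172117923406 8533
circle (0.5207584500312805, -0.08286413550376892) 0.031814854592084885
fit [ 0.52079052 -0.08283096] 0.030892930186916613
[[ 0.4739 -0.1819  0.012 ]
 [ 0.4757  0.0161  0.012 ]
 [ 0.573   0.0151  0.012 ]]
board yaw -0.5218747965250969
mark ang cw from -x world 34.92242979605197 0.02935724716990047
mark ang cw from -x world 36.56669837305071 0.02352573118724627
```

View pics/w1c.png

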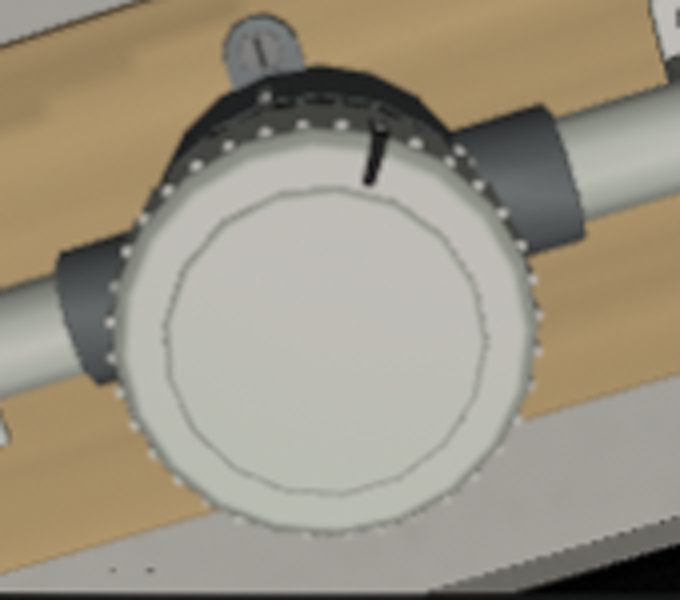

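The lid axis is near (0.5205, -0.083), and the mark is about 35° clockwise of the entry line. I'll descend with the jaws open and re-measure before closing.

```bash
python3 -m crank '[{"offset":[0.04,-0.0026,0.0035],"spin":0},{"offset":[0.03,0,0],"spin":0},{"offset":[0.02,0,0],"spin":0},{"offset":[0.008,0,0],"spin":0},{"offset":[0,0,0],"spin":0},{"offset":[0,0,0],"spin":0}]'
cat > m.py <<'E'
from h import *
import sys
def meas(tag,zlo,crop=None):
    c=bot.capture("wrist");d=c["depth"];g=c["pixels"]
    vv,uu=np.mgrid[0:480:2,0:640:2];vv=vv.ravel();uu=uu.ravel()
    dd=d[vv,uu];k=dd>0
    P=np.array([ray2world(c,u,v,depth=x) for u,v,x in zip(uu[k],vv[k],dd[k])])
    n=np.hypot(P[:,0]-.52,P[:,1]+.084)<.036
    t=P[n&(P[:,2]>zlo)&(P[:,2]<.095)]
    zt=np.median(t[:,2]);print("lid top z",zt,"n",len(t))
    cv2.imwrite(f"pics/{tag}.png",g)
    s=bot.read_state();print(s["time_s"],np.round(s["position"],4),np.round(s["joint_positions"],1),"F",np.round(s["force"],1),"M",np.round(s["moment"],2),"op",s["opening"]*.087)
    R=np.array(s["tcp_rot"]);print("yaw",np.degrees(np.arctan2(R[1,2],R[0,2])))
    return c,zt
if __name__=="__main__": meas(sys.argv[1],float(sys.argv[2]))
E
python3 m.py w2 0.07
```

```text
time_s: 3.3
position: [0.5207, -0.0838, 0.2476]
tcp_rot: [[0.002, -0.951, 0.309], [-0.001, 0.309, 0.951], [-1.0, -0.002, -0.0]]
force: [-0.1, 0.2, -0.6]
opening: 0.998
lid top z 0.08768984289519105 n 3863
3.35 [ 0.5207 -0.0839  0.2479] [-21.3  36.8 103.4  -0.   39.7 -93.3] F [ 0.9  0.3 -0.5] M [-0.02 -0.   -0.02] op 0.0870318505835952
yaw 71.96815759662177
```

View pics/w2.png

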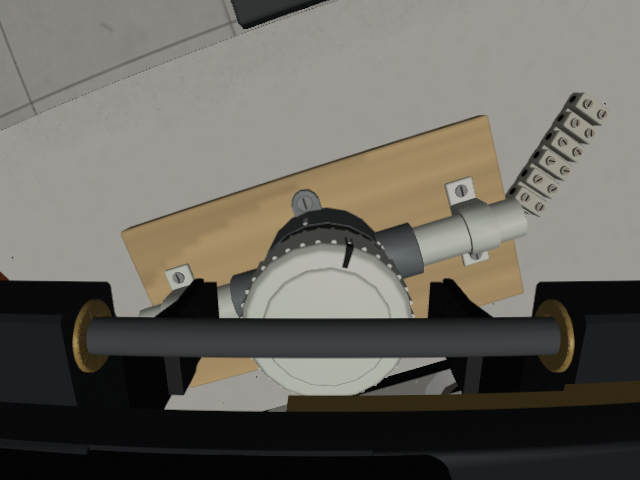

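```bash
python3 - <<'E'
from h import *
c=bot.capture("wrist");g=c["pixels"].copy()
w=np.array([ray2world(c,u,v,z=.0875) for u,v in((243,320),(412,320),(327,247),(329,396))]);print(np.round(w,4))
print((w[0]+w[1])/2,(w[2]+w[3])/2)
for ce,col in(((.5207,-.0838),(0,0,255)),((.5207,-.0828),(0,255,0))):
  for a in np.arange(0,360,3):
    for r in(.031,):
        p=proj(c,(ce[0]+r*np.cos(np.radians(a)),ce[1]+r*np.sin(np.radians(a)),.0875));cv2.circle(g,tuple(int(x) for x in np.round(p)),0,col,-1)
# box axis: ray hits for home: entry line expected
print("entry proj",proj(c,(.5207-.031,-.0835,.048)))
m=ray2world(c,349,241,z=.0875)-np.array([.5207,-.0835,0]);print("mark cw",180-np.degrees(np.arctan2(m[1],m[0])),np.hypot(m[0],m[1]))
cv2.imwrite("pics/w2b.png",cv2.resize(g[180:410,220:440],None,fx=2.6,fy=2.6,interpolation=2))
E
```

```text
[[ 0.5101 -0.1109  0.0875]
 [ 0.5289 -0.0528  0.0875]
 [ 0.4933 -0.0736  0.0875]
 [ 0.5501 -0.0911  0.0875]]
[ 0.51946488 -0.08186589  0.0875    ] [ 0.52166972 -0.08236037  0.0875    ]
entry proj [302.09216412 220.91759048]
mark cw 33.02324721898225 0.03239217591234474
```

View pics/w2b.png

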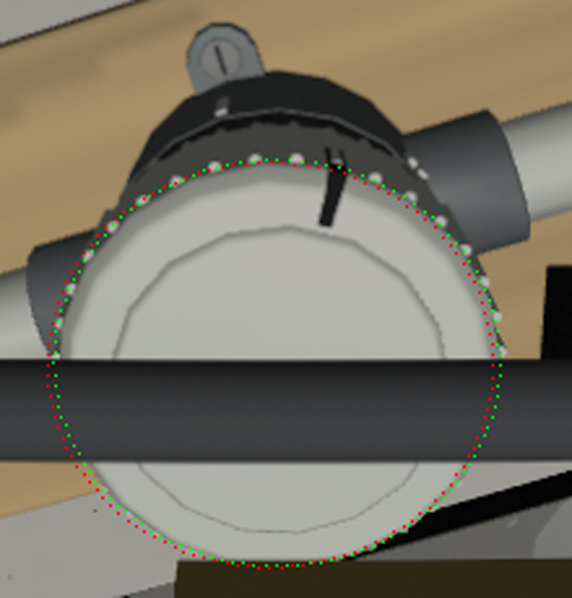

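The overlay circle fits, with the axis near (0.5205, -0.0825). The entry line shows at pixel (305,220), and the paired home lines at crop (413,163) and (422,175). I'll centre and grip.

```bash
python3 -m crank '[{"offset":[0,0.0005,0.0012],"spin":0},{"offset":[0,0,0],"spin":0}]'
python3 -m crank '[{"offset":[0,0,0],"spin":0},{"offset":[0,0,0],"spin":0},{"offset":[0,0,0],"spin":0},{"offset":[0,0,0],"spin":0},{"offset":[0,0,0],"spin":0},{"offset":[0,0,0],"spin":0}]' 0.055
python3 m.py w3 0.07
```

```text
time_s: 3.6
position: [0.5202, -0.0823, 0.2475]
tcp_rot: [[0.001, -0.951, 0.309], [-0.0, 0.309, 0.951], [-1.0, -0.001, -0.0]]
force: [-0.2, 0.7, -0.7]
opening: 1.001
time_s: 4.2
position: [0.5201, -0.0824, 0.2467]
tcp_rot: [[-0.0, -0.951, 0.31], [0.0, 0.31, 0.951], [-1.0, 0.0, -0.0]]
force: [0.3, 1.4, 0.6]
opening: 0.725
lid top z 0.08765293592847426 n 4003
4.25 [ 0.5201 -0.0824  0.2467] [-21.2  36.9 103.5  -0.   39.6 -93.1] F [ 0.5  0.2 -0.2] M [-0.04 -0.09  0.  ] op 0.06236057814012527
yaw 71.96381669296018
```

View pics/w3.png

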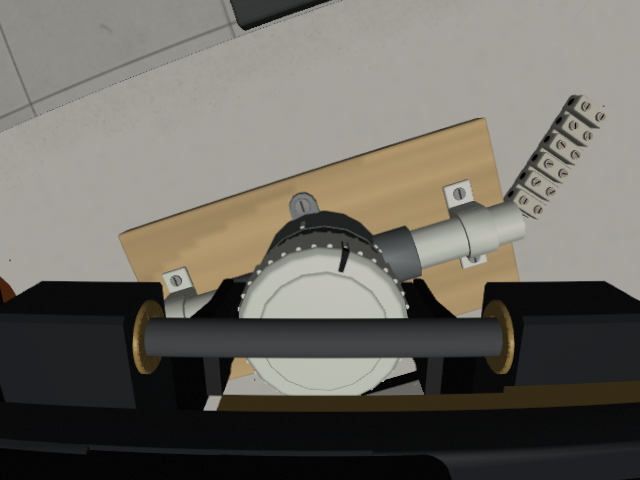

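Gripped at 62 mm with negligible side force. I'll turn back about 30°, then look.

```bash
python3 -m crank '[{"offset":[0,0,0],"spin":-0.1},{"offset":[0,0,0],"spin":-0.13},{"offset":[0,0,0],"spin":-0.13},{"offset":[0,0,0],"spin":-0.1},{"offset":[0,0,0],"spin":-0.06},{"offset":[0,0,0],"spin":0},{"offset":[0,0,0],"spin":0}]'
python3 m.py w4 0.06; python3 - <<'E'
import cv2
g=cv2.imread("pics/w4.png");cv2.imwrite("pics/w4c.png",cv2.resize(g[170:410,210:440],None,fx=2.5,fy=2.5,interpolation=2))
E
```

```text
time_s: 4.95
position: [0.5201, -0.0824, 0.2466]
tcp_rot: [[-0.0, -0.979, -0.202], [0.0, -0.202, 0.979], [-1.0, 0.0, 0.0]]
force: [0.2, 0.5, 0.2]
opening: 0.722
lid top z 0.08743843149976782 n 4175
5.0 [ 0.5201 -0.0824  0.2467] [ -21.2   36.9  103.5   -0.    39.6 -122.9] F [ 0.6  0.5 -1.1] M [ 0.04  0.05 -0.  ] op 0.06310482169621373
yaw 101.69306113710908
```

View pics/w4c.png

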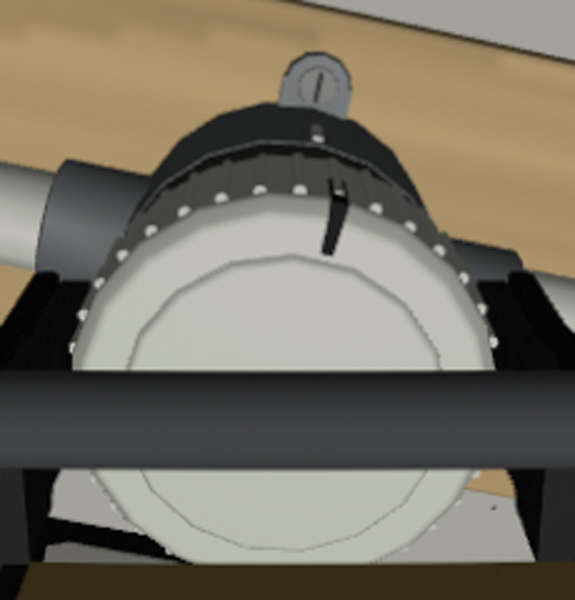

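```bash
python3 - <<'E'
from h import *
c=bot.capture("wrist")
for ce in((.5201,-.0824),(.5205,-.0835)):
  for n,u,v,z in(("mark",345.6,242.8,.0875),("markin",341,271,.0875),("entry",337.2,226,.047),("entrylow",337,220,.043)):
    w=ray2world(c,u,v,z=z)[:2]-ce;print(n,"cw",180-np.degrees(np.arctan2(w[1],w[0])),np.hypot(*w))
E
```

```text
mark cw 0.9508979771306088 0.03258535387335759
markin cw 3.0116286628928037 0.022449547044760508
entry cw 359.48392201829165 0.02880065169489386
entrylow cw 358.8706941766037 0.03055878006718905
mark cw 2.848070725849169 0.03302165467458667
markin cw 5.704662279299924 0.022932113439574374
entry cw 1.64896336069134 0.029211580230732163
entrylow cw 0.9212376651358056 0.030956845828268183
```

The mark is about 2° from the entry line. I'll turn a touch more and push down lightly.

```bash
python3 -m crank '[{"offset":[0,0,0],"spin":-0.025},{"offset":[0.001,0,0],"spin":0},{"offset":[0.001,0,0],"spin":0},{"offset":[0,0,0],"spin":0},{"offset":[0,0,0],"spin":0}]'
python3 m.py w5 0.06
```

```text
time_s: 5.55
position: [0.5201, -0.0824, 0.2447]
tcp_rot: [[-0.0, -0.974, -0.228], [0.0, -0.228, 0.974], [-1.0, 0.0, 0.0]]
force: [0.1, 0.0, -0.4]
opening: 0.722
lid top z 0.08546129272657921 n 4179
5.6 [ 0.5201 -0.0824  0.2447] [ -21.2   37.1  103.6   -0.    39.4 -124.4] F [ 0.4  0.8 -0.5] M [-0.01  0.03  0.02] op 0.062345619408637455
yaw 103.18548403052702
```

No resistance, and the lid is following down. I'll continue, 5.3 mm more.

```bash
python3 -m crank '[{"offset":[0.0015,0,0],"spin":0},{"offset":[0.0015,0,0],"spin":0},{"offset":[0.0015,0,0],"spin":0},{"offset":[0.0008,0,0],"spin":0},{"offset":[0,0,0],"spin":0},{"offset":[0,0,0],"spin":0}]'
python3 m.py w6 0.06
```

```text
time_s: 6.2
position: [0.52, -0.0824, 0.2395]
tcp_rot: [[-0.0, -0.974, -0.228], [0.0, -0.228, 0.974], [-1.0, 0.0, 0.0]]
force: [-1.3, -0.0, 1.3]
opening: 0.722
lid top z 0.0803882650104543 n 4108
6.25 [ 0.52   -0.0824  0.2395] [ -21.2   37.6  103.7   -0.    38.7 -124.4] F [-1.8  0.5  1.6] M [ 0.06  0.11 -0.02] op 0.06303373147432653
yaw 103.19347304995551
```

The lid top is at 80.4 mm, so the lid has dropped in (80.2 expected). Now I'll screw it forward, following the pitch at 0.35 mm per 0.08 rad.

```bash
python3 -m crank '[{"offset":[0.0003,0,0],"spin":0.06},{"offset":[0.00035,0,0],"spin":0.08},{"offset":[0.00035,0,0],"spin":0.08},{"offset":[0.00035,0,0],"spin":0.08},{"offset":[0.00035,0,0],"spin":0.08},{"offset":[0.00035,0,0],"spin":0.08},{"offset":[0,0,0],"spin":0},{"offset":[0,0,0],"spin":0}]'
python3 m.py w7 0.06
```

```text
time_s: 7.05
position: [0.5205, -0.0826, 0.2376]
tcp_rot: [[0.001, -0.974, 0.226], [-0.001, 0.226, 0.974], [-1.0, -0.002, -0.0]]
force: [1.4, 1.4, 1.2]
opening: 0.72
lid top z 0.07855618596252438 n 4082
7.1 [ 0.5205 -0.0826  0.2376] [-21.2  37.8 103.7  -0.   38.4 -98.1] F [ 1.5 -0.7  1. ] M [-0.15 -0.23  0.05] op 0.06281379219918094
yaw 76.91690430324196
```

```bash
python3 -m crank '[{"offset":[0.00035,0,0],"spin":0.08},{"offset":[0.00035,0,0],"spin":0.08},{"offset":[0.00035,0,0],"spin":0.08},{"offset":[0.00035,0,0],"spin":0.08},{"offset":[0.00035,0,0],"spin":0.08},{"offset":[0.00035,0,0],"spin":0.08},{"offset":[0.0002,0,0],"spin":0.04},{"offset":[0,0,0],"spin":0},{"offset":[0,0,0],"spin":0}]'
python3 m.py w8 0.06;python3 - <<'E'
import cv2
g=cv2.imread("pics/w8.png");cv2.imwrite("pics/w8c.png",cv2.resize(g[170:410,210:440],None,fx=2.5,fy=2.5,interpolation=2))
E
```

```text
time_s: 8.0
position: [0.5198, -0.082, 0.2352]
tcp_rot: [[-0.001, -0.733, 0.681], [0.001, 0.681, 0.733], [-1.0, 0.001, 0.0]]
force: [-0.3, 2.8, 3.4]
opening: 0.717
lid top z 0.07629400439932926 n 4025
8.05 [ 0.5198 -0.082   0.2352] [-21.1  38.1 103.8   0.   38.2 -68.3] F [-1.   2.3  5.5] M [0.55 0.04 0.05] op 0.06247237429777406
yaw 47.098491257845
```

View pics/w8c.png

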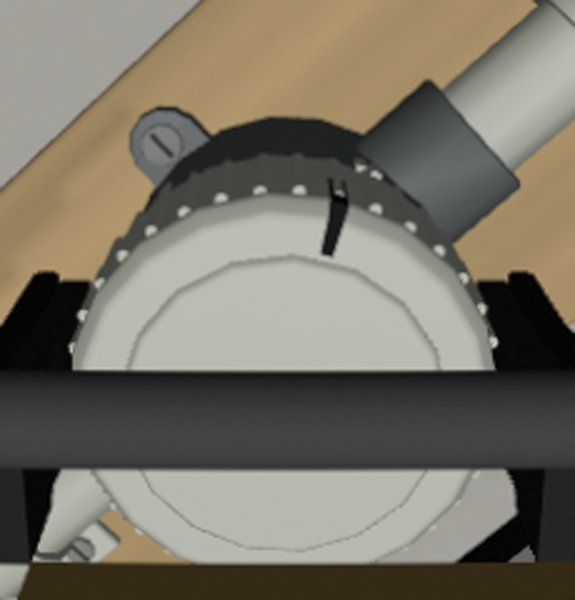

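The mark is still short of the first home line by about 9°, with about 0.8 mm to go. I'll continue slowly and watch the torque.

```bash
python3 -m crank '[{"offset":[0.0001,0,0],"spin":0.04},{"offset":[0.0002,0,0],"spin":0.04},{"offset":[0.0002,0,0],"spin":0.04},{"offset":[0.0001,0,0],"spin":0.03},{"offset":[0,0,0],"spin":0},{"offset":[0,0,0],"spin":0}]'
python3 m.py w9 0.06
```

```text
time_s: 8.65
position: [0.5203, -0.082, 0.2346]
tcp_rot: [[0.0, -0.623, 0.782], [0.0, 0.782, 0.623], [-1.0, 0.0, 0.001]]
force: [1.2, 4.6, 3.8]
opening: 0.721
lid top z 0.07568818074948183 n 4028
8.7 [ 0.5203 -0.082   0.2346] [-2.110e+01  3.810e+01  1.038e+02  1.000e-01  3.800e+01 -5.970e+01] F [1.4 4.8 4.3] M [ 0.89 -0.24  0.28] op 0.06287959927038227
yaw 38.51331232021759
```

```bash
python3 -m crank '[{"offset":[0.0001,0,0],"spin":0.02},{"offset":[0.0001,0,0],"spin":0.02},{"offset":[0,0,0],"spin":0},{"offset":[0,0,0],"spin":0}]'
python3 m.py w10 0.06;python3 - <<'E'
import cv2
g=cv2.imread("pics/w10.png");cv2.imwrite("pics/w10c.png",cv2.resize(g[170:410,210:440],None,fx=2.5,fy=2.5,interpolation=2))
E
```

```text
time_s: 9.1
position: [0.5204, -0.0817, 0.2345]
tcp_rot: [[0.001, -0.595, 0.804], [-0.0, 0.804, 0.595], [-1.0, -0.001, 0.0]]
force: [2.2, 7.1, 4.4]
opening: 0.72
lid top z 0.07560943568713277 n 4023
9.15 [ 0.5204 -0.0817  0.2345] [-21.1  38.2 103.8  -0.   38.  -57.6] F [2.1 6.6 4.7] M [ 1.18 -0.35  1.12] op 0.06271523796210206
yaw 36.49450579602187
```

View pics/w10c.png

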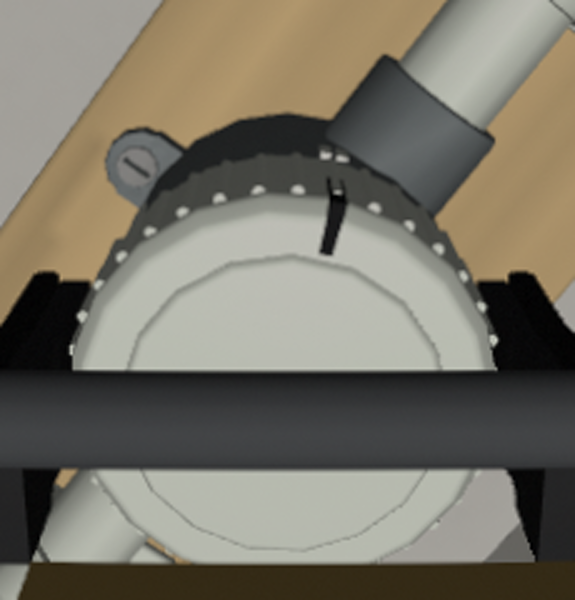

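```bash
python3 - <<'E'
from h import *
c=bot.capture("wrist")
f=lambda a,b:(210+a/2.5,170+b/2.5)
for ce in((.5204,-.0820),(.5200,-.0828)):
  for n,a,z in(("mark",(338,182),.0755),("markin",(327,252),.0755),("L1",(326,155),.045),("L2",(342,157),.045)):
    w=ray2world(c,*f(*a),z=z)[:2]-ce;print(n,"cw",180-np.degrees(np.arctan2(w[1],w[0])),np.hypot(*w))
E
```

```text
mark cw 67.89138644792412 0.03280976181258046
markin cw 70.81652816617762 0.022803671734031732
L1 cw 68.94786103907254 0.028979764043341866
L2 cw 74.05137521480997 0.029475025130332098
mark cw 69.04344541073937 0.03340714707543745
markin cw 72.38296509867178 0.023436569264759302
L1 cw 70.22724557465872 0.029590056815787066
L2 cw 75.20043974956421 0.0301403828251543
```

The mark matches the first home line to about 1° and the torque has risen to 1.1 N·m. The height still reads about 0.3 mm high, so I'll give it one more small nudge.

```bash
python3 -m crank '[{"offset":[0.0002,0,0],"spin":0.02},{"offset":[0.0002,0,0],"spin":0.02},{"offset":[0,0,0],"spin":0},{"offset":[0,0,0],"spin":0}]'
python3 m.py w11 0.06
```

```text
time_s: 9.6
position: [0.5201, -0.0811, 0.2344]
tcp_rot: [[-0.0, -0.563, 0.826], [0.0, 0.826, 0.563], [-1.0, 0.0, -0.0]]
force: [1.2, 8.8, 7.8]
opening: 0.723
lid top z 0.07557373326087949 n 3941
9.65 [ 0.5201 -0.081   0.2344] [-21.   38.2 103.8   0.   38.  -55.3] F [1.1 9.9 7.7] M [ 1.61 -0.33  1.38] op 0.06275620614531245
yaw 34.280650054647396
```

The torque is now 1.4 N·m and the wrist is starting to pivot, so it's against the stop. I'll release, lift and check.

```bash
python3 -m crank '[{"offset":[0,0,0],"spin":0},{"offset":[0,0,0],"spin":0},{"offset":[0,0,0],"spin":0},{"offset":[0,0,0],"spin":0},{"offset":[0,0,0],"spin":0}]' 0.087
python3 m.py w12 0.06
python3 - <<'E'
import cv2
g=cv2.imread("pics/w12.png");cv2.imwrite("pics/w12c.png",cv2.resize(g[170:410,210:440],None,fx=2.5,fy=2.5,interpolation=2))
E
```

```text
time_s: 10.15
position: [0.52, -0.0828, 0.2337]
tcp_rot: [[-0.0, -0.557, 0.831], [-0.0, 0.831, 0.557], [-1.0, 0.0, -0.0]]
force: [-0.5, 0.4, 0.6]
opening: 0.984
lid top z 0.07570011843043947 n 3835
10.2 [ 0.52   -0.0827  0.2337] [-21.2  38.2 103.8  -0.   38.  -55. ] F [ 0.4 -0.6 -0.1] M [-0.09 -0.03 -0.03] op 0.08627613208634004
yaw 33.834836478440494
```

View pics/w12c.png

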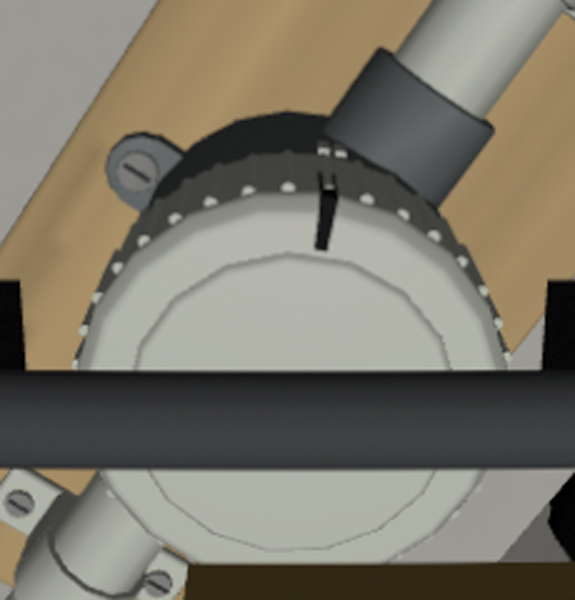

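```bash
python3 -m crank '[{"offset":[-0.02,0,0],"spin":0},{"offset":[-0.03,0,0],"spin":0},{"offset":[-0.03,0.01,0],"spin":0},{"offset":[-0.01,0.01,0],"spin":0},{"offset":[0,0,0],"spin":0},{"offset":[0,0,0],"spin":0},{"offset":[0,0,0],"spin":0}]'
python3 m.py w13 0.06
python3 - <<'E'
from h import *
c=bot.capture("wrist");g=c["pixels"];d=c["depth"]
P=[];U=[]
for v in range(150,400):
  for u in range(200,460):
    if d[v,u]>0:
      w=ray2world(c,u,v,depth=d[v,u])
      if .066<w[2]<.09 and np.hypot(w[0]-.52,w[1]+.083)<.04:P.append(w);U.append((u,v))
P=np.array(P);U=np.array(U)
A=np.c_[P[:,:2]-[.52,-.083],np.ones(len(P))];r=np.hypot(A[:,0],A[:,1]);k=r<.022
print("plane",np.linalg.lstsq(A[k],P[k,2],rcond=None)[0])
t=P[P[:,2]>.0725];m=np.zeros((480,640),np.uint8)
uu=U[P[:,2]>.0725];m[uu[:,1],uu[:,0]]=1
cn=max(cv2.findContours(m,0,2)[0],key=len)[:,0,:]
Q=np.array([ray2world(c,u,v,z=.0755) for u,v in cn])[:,:2]
A=np.c_[2*Q,np.ones(len(Q))];s=np.linalg.lstsq(A,(Q**2).sum(1),rcond=None)[0];print("fit",s[:2],np.sqrt(s[2]+s[:2]@s[:2]))
u0,v0=np.round(proj(c,(s[0],s[1],.0755))).astype(int);print(u0,v0)
x=g[v0-110:v0+60,u0-85:u0+85];cv2.imwrite("pics/w13c.png",cv2.resize(x,None,fx=3.5,fy=3.5,interpolation=2))
E
```

```text
time_s: 10.9
position: [0.5087, -0.0659, 0.3226]
tcp_rot: [[-0.002, -0.557, 0.83], [0.001, 0.83, 0.557], [-1.0, 0.002, -0.001]]
force: [-0.2, -0.6, 0.1]
opening: 0.997
lid top z 0.07594705275635356 n 1944
10.95 [ 0.5088 -0.0659  0.3226] [-19.9  28.7 102.6  -0.   48.8 -53.7] F [-0.2 -0.4 -0.7] M [-0.06  0.04 -0.02] op 0.08667192462229999
yaw 33.854526048436384
plane [ 0.00738431 -0.00216351  0.07661329]
fit [ 0.52145103 -0.08218239] 0.030332926779434416
326 291
```

View pics/w13c.png

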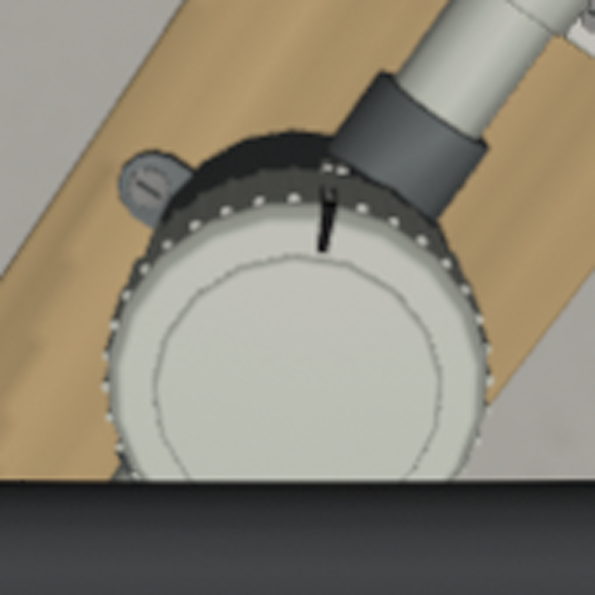

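```bash
python3 - <<'E'
from h import *
c=bot.capture("wrist");u0,v0=326,291
f=lambda a,b:(u0-85+a/3.5,v0-110+b/3.5)
for z in(.0752,):
  L=ray2world(c,*f(109,394),z=z);R=ray2world(c,*f(487,394),z=z);T=ray2world(c,*f(298,206),z=z)
  a=(L+R)/2;dirn=(T-a);dirn/=np.linalg.norm(dirn);print("half width",np.linalg.norm(R-L)/2,"centre from top",T-dirn*.031,a)
for ce in((.5205,-.0825),(.5215,-.0822),(.5200,-.0828)):
  print(ce)
  for n,p,z in(("mark",(329,190),.0752),("markin",(322,250),.0752),("L1",(329,167),.046),("L2",(344,170),.046)):
    w=ray2world(c,*f(*p),z=z)[:2]-ce;print("  ",n,"cw %.1f r %.4f"%(180-np.degrees(np.arctan2(w[1],w[0])),np.hypot(*w)))
d=bot.capture("top");
P=[d["depth"][242:246,351:355]];print(ray2world(d,353,244,depth=np.median(P)))
cv2.imwrite("pics/t13.png",cv2.resize(d["pixels"][205:285,300:405],None,fx=7,fy=7,interpolation=2))
E
```

```text
half width 0.030970530373967894 centre from top [ 0.52246072 -0.08303099  0.0752    ] [ 0.52295531 -0.0837639   0.0752    ]
(0.5205, -0.0825)
   mark cw 66.9 r 0.0327
   markin cw 69.0 r 0.0228
   L1 cw 69.5 r 0.0296
   L2 cw 74.7 r 0.0298
(0.5215, -0.0822)
   mark cw 65.1 r 0.0328
   markin cw 66.4 r 0.0229
   L1 cw 67.5 r 0.0297
   L2 cw 72.7 r 0.0298
(0.52, -0.0828)
   mark cw 68.0 r 0.0327
   markin cw 70.5 r 0.0229
   L1 cw 70.6 r 0.0297
   L2 cw 75.8 r 0.0300
[ 0.49249354 -0.05923231  0.4784084 ]
```

Against the first home line the mark now reads about 2.5° short; gripped it read about 1°. The lid seems to have sprung back when I released it under torque. I'll regrip, turn to the stop again, and unload the torque before letting go.

```bash
python3 -m crank '[{"offset":[0.01,-0.01,0],"spin":0},{"offset":[0.03,-0.01,0],"spin":0},{"offset":[0.03,0,0],"spin":-0.03},{"offset":[0.019,0,0],"spin":-0.03},{"offset":[0,0,0],"spin":0},{"offset":[0,0,0],"spin":0}]'
python3 -m crank '[{"offset":[0,0,0],"spin":0},{"offset":[0,0,0],"spin":0},{"offset":[0,0,0],"spin":0},{"offset":[0,0,0],"spin":0},{"offset":[0,0,0],"spin":0},{"offset":[0,0,0],"spin":0}]' 0.055
python3 m.py w14 0.06
python3 -m crank '[{"offset":[0.0001,0,0],"spin":0.02},{"offset":[0.0001,0,0],"spin":0.02},{"offset":[0,0,0],"spin":0},{"offset":[0,0,0],"spin":0}]'
python3 m.py w15 0.06
```

```text
time_s: 11.7
position: [0.5204, -0.0828, 0.2343]
tcp_rot: [[-0.001, -0.605, 0.796], [0.0, 0.796, 0.605], [-1.0, 0.001, -0.001]]
force: [0.5, -0.3, 0.0]
opening: 1.001
time_s: 12.3
position: [0.5204, -0.0823, 0.2356]
tcp_rot: [[0.002, -0.606, 0.795], [-0.0, 0.795, 0.606], [-1.0, -0.001, 0.001]]
force: [-0.3, 1.6, 5.4]
opening: 0.72
lid top z 0.07573237538711183 n 4034
12.35 [ 0.5204 -0.0824  0.2356] [-21.2  38.  103.8   0.   38.1 -58.5] F [0.2 1.4 6.6] M [ 0.23 -0.07  0.11] op 0.06258572798947945
yaw 37.31074665497383
time_s: 12.75
position: [0.5206, -0.0819, 0.2355]
tcp_rot: [[0.002, -0.576, 0.817], [-0.001, 0.817, 0.576], [-1.0, -0.002, 0.001]]
force: [1.4, 3.9, 6.1]
opening: 0.724
lid top z 0.0755844733015747 n 4023
12.8 [ 0.5206 -0.0819  0.2355] [-21.1  38.1 103.8   0.   38.1 -56.3] F [1.3 3.6 5.8] M [ 0.62 -0.26  0.75] op 0.06305848270266862
yaw 35.19196272541242
```

```bash
python3 - <<'E'
import cv2
g=cv2.imread("pics/w15.png");cv2.imwrite("pics/w15c.png",cv2.resize(g[200:300,260:420],None,fx=5,fy=5,interpolation=2))
g=cv2.imread("pics/w11.png");cv2.imwrite("pics/w11c.png",cv2.resize(g[200:300,260:420],None,fx=5,fy=5,interpolation=2))
E
```

```text
(no output)
```

View pics/w15c.png

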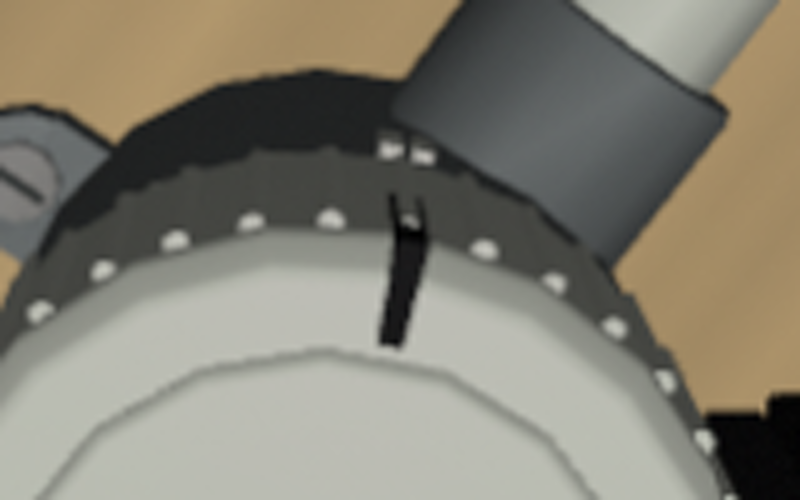

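View pics/w11c.png

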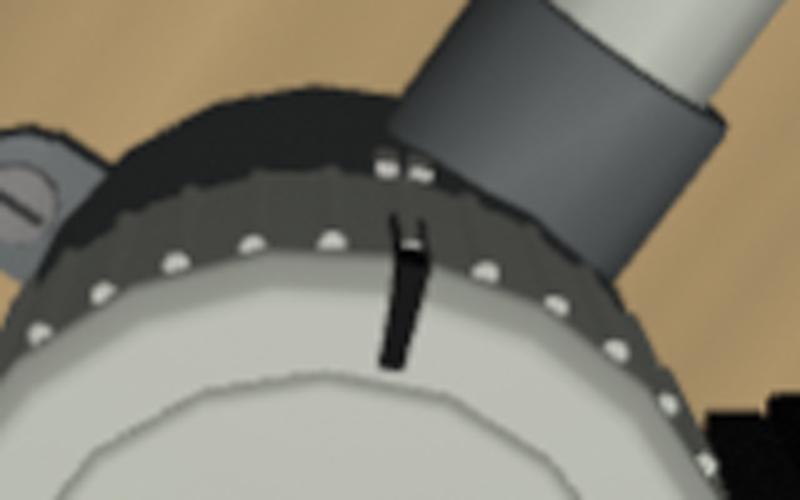

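Following the vertical from the mark toward the camera's nadir, the gripped mark (410,235) lands at about u=397. That is on or about 1° past the first home line (390,148), so the lid is at its stop. I'll back the wrist off to unload the torque, then open.

```bash
python3 -m crank '[{"offset":[0,0,0],"spin":-0.015},{"offset":[0,0,0],"spin":-0.01},{"offset":[0,0,0],"spin":0},{"offset":[0,0,0],"spin":0}]'
python3 m.py w16 0.06
python3 -m crank '[{"offset":[0,0,0],"spin":0},{"offset":[0,0,0],"spin":0},{"offset":[0,0,0],"spin":0},{"offset":[0,0,0],"spin":0},{"offset":[0,0,0],"spin":0},{"offset":[0,0,0],"spin":0}]' 0.087
python3 m.py w17 0.06
python3 - <<'E'
import cv2,numpy as np
g=[cv2.resize(cv2.imread(f"pics/w{i}.png")[205:285,280:400],None,fx=5,fy=3.6*5/5,interpolation=2) for i in(16,17)]
cv2.imwrite("pics/w17c.png",np.vstack(g))
E
```

```text
time_s: 13.2
position: [0.5206, -0.0821, 0.2355]
tcp_rot: [[0.002, -0.594, 0.804], [-0.0, 0.804, 0.594], [-1.0, -0.001, 0.002]]
force: [0.4, 3.3, 7.3]
opening: 0.723
lid top z 0.07562111064311747 n 4024
13.25 [ 0.5205 -0.0821  0.2356] [-2.110e+01  3.810e+01  1.038e+02  1.000e-01  3.810e+01 -5.760e+01] F [0.7 3.4 7.2] M [ 0.43 -0.09  0.09] op 0.0628049452526395
yaw 36.43698767944183
time_s: 13.85
position: [0.5201, -0.0825, 0.2346]
tcp_rot: [[-0.0, -0.594, 0.805], [0.0, 0.805, 0.594], [-1.0, 0.0, -0.0]]
force: [-0.1, 0.5, 0.8]
opening: 0.994
lid top z 0.07572968882320488 n 3784
13.9 [ 0.5201 -0.0825  0.2346] [-21.2  38.1 103.8  -0.   38.1 -57.6] F [-0.8  1.3  0.4] M [-0.07  0.03  0.02] op 0.08675593757057184
yaw 36.438442878290225
```

View pics/w17c.png

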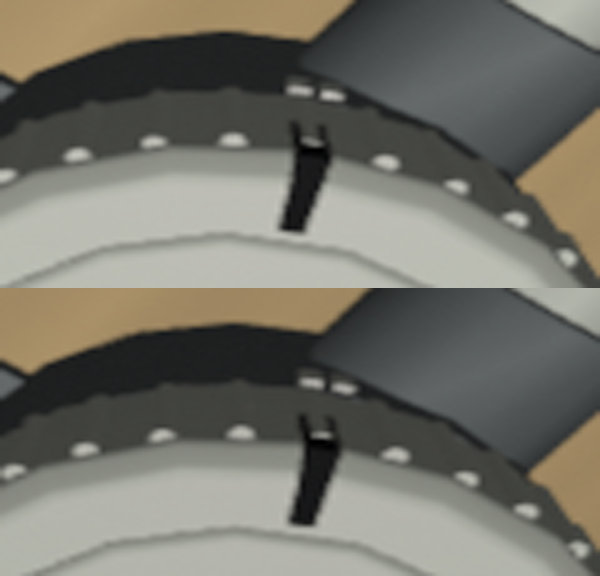

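```bash
python3 - <<'E'
from h import *
c=bot.capture("wrist");d=c["depth"]
vv,uu=np.mgrid[0:480:2,0:640:2];vv=vv.ravel();uu=uu.ravel();k=d[vv,uu]>0
P=np.array([ray2world(c,u,v,depth=d[v,u]) for u,v in zip(uu[k],vv[k])])
x=P[:,0]-.5205;y=P[:,1]+.0825;r=np.hypot(x,y)
b=(abs(P[:,2]-.012)<.004)&(abs(x)<.048)&(r>.04)&(abs(y)<.095);print("board",np.median(P[b,2]),b.sum())
t=(abs(P[:,2])<.004)&(x<-.06);print("table",np.median(P[t,2]),t.sum())
q=(r<.024)&(P[:,2]>.07);A=np.c_[x[q],y[q],np.ones(q.sum())];print("lid inner plane",np.linalg.lstsq(A,P[q,2],rcond=None)[0],np.median(P[q,2]),q.sum())
q=(r>.025)&(r<.029)&(P[:,2]>.07);print("ring",np.median(P[q,2]))
E
```

```text
board 0.012041013605957676 6430
table 0.00017533389938700905 11027
lid inner plane [-0.35779008  0.52297704  0.0808569 ] 0.07658259379891216 2097
ring 0.15967452640404278
```

```bash
python3 - <<'E'
from h import *
c=bot.capture("wrist");d=np.median([c["depth"]]+[bot.capture("wrist")["depth"] for _ in range(3)],axis=0)
vv,uu=np.mgrid[0:480,0:640];vv=vv.ravel();uu=uu.ravel();k=(d[vv,uu]>0)&(vv>220)&(vv<410)&(uu>200)&(uu<450)
P=np.array([ray2world(c,u,v,depth=d[v,u]) for u,v in zip(uu[k],vv[k])])
x=P[:,0]-.5205;y=P[:,1]+.0825;r=np.hypot(x,y)
for a,b in((0,.01),(.01,.015),(.015,.02),(.02,.023),(.024,.027),(.027,.03)):
  q=(r>=a)&(r<b)&(abs(P[:,2]-.076)<.004);A=np.c_[x[q],y[q],np.ones(q.sum())];print(a,b,np.median(P[q,2]),np.round(np.linalg.lstsq(A,P[q,2],rcond=None)[0],4))
E
```

```text
0 0.01 0.07673251076115126 [-0.0078  0.0085  0.0766]
0.01 0.015 0.07668390638957512 [ 0.0015 -0.0034  0.0767]
0.015 0.02 0.07658070619035237 [-0.0009 -0.0016  0.0766]
0.02 0.023 0.07632229125141593 [ 0.0166 -0.0075  0.0762]
0.024 0.027 0.0753543879581165 [ 0.0024 -0.0036  0.0754]
0.027 0.03 0.07497294496596599 [ 0.0225 -0.0111  0.0748]
```

After release the mark is within about 1° of the home line, the same place as after the first release. The lid is level, with its outer ring at 75.35 mm (75.2 expected). I'll retreat and do a final check.

```bash
python3 -m crank '[{"offset":[-0.02,0,0],"spin":0},{"offset":[-0.03,0,0],"spin":0},{"offset":[-0.04,0.01,0],"spin":0},{"offset":[-0.04,0.02,0],"spin":0},{"offset":[-0.02,0.01,0],"spin":0},{"offset":[0,0,0],"spin":0},{"offset":[0,0,0],"spin":0},{"offset":[0,0,0],"spin":0}]'
python3 m.py w18 0.06
python3 - <<'E'
from h import *
c=bot.capture("scene");cv2.imwrite("pics/s18.png",np.vstack([cv2.resize(c["pixels"][225:325,270:410],None,fx=4,fy=3,interpolation=2),cv2.resize(cv2.imread("pics/w18.png")[150:400,180:460],None,fx=2,fy=1.1)[:, :560]]))
E
```

```text
time_s: 14.95
position: [0.4962, -0.0505, 0.3835]
tcp_rot: [[-0.002, -0.594, 0.805], [0.001, 0.805, 0.594], [-1.0, 0.002, -0.001]]
force: [0.3, -0.4, 0.5]
opening: 1.001
lid top z 0.07593283429349879 n 1404
15.0 [ 0.4963 -0.0505  0.3833] [-18.7  22.3 101.2  -0.   56.6 -55.1] F [-0.4 -0.2 -0.2] M [-0.06 -0.03  0.01] op 0.08704134847954469
yaw 36.41852179934964
```

View pics/w18.png

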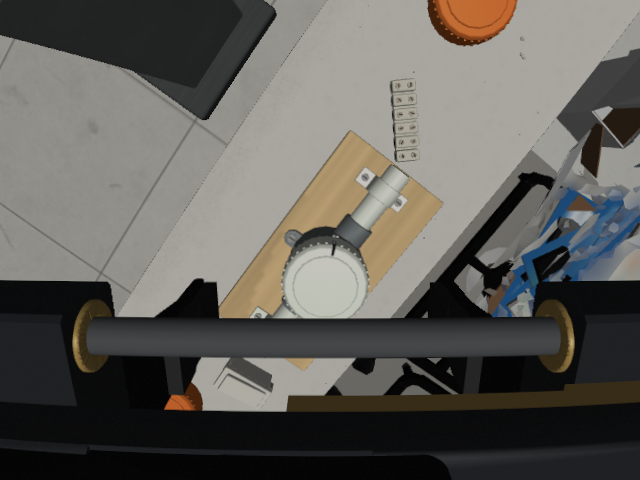

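View pics/s18.png

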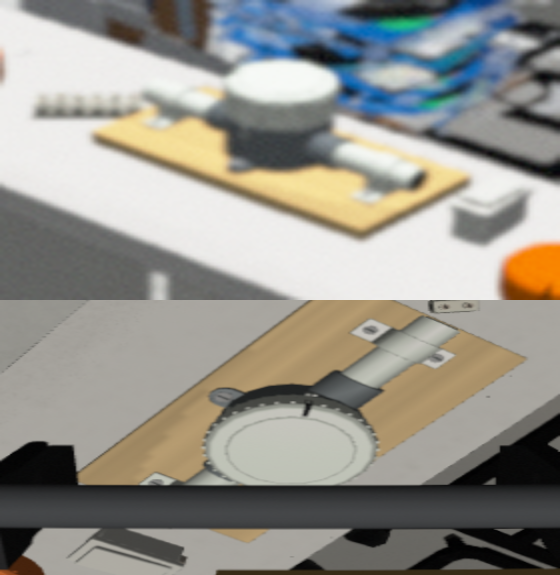

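The lid sits low and level on the box with its mark at (333,245) beside the conduit side. The terminal strip and rocker are undisturbed, and the gripper is clear. Handing in.

```bash
python3 -c "
from rig import bot
print(bot.hand_in())"
```

```text
the job is handed in; nothing more can be done
None
```

The lid is screwed home and released, and I handed the job in at about 15 s. I gripped it in place, turned it back about 31° until it dropped in, and turned it forward about 65° until the torque rose sharply at the stop. I then let go, regripped once to turn it to the stop again, took the torque off, released and retreated.

- **Drop-in:** the lid top went from 87.6 to 80.4 mm with almost no resistance (80.2 expected).
- **Home:** after the final release the mark stood within about 1° of the first home line. The lid is level with its outer ring at about 75.35 mm (75.2 expected).
- **Disagreements:** a coarser angle estimate after the first release read about 2.5° short, which is why I regripped; I didn't repeat it afterwards. The rougher median height of the whole lid top read about 75.7 to 75.9 mm, 0.5 to 0.7 mm above nominal. I put that down to the lid's raised centre, but couldn't confirm it.
- **Surroundings:** in the last pictures the terminal strip and rocker module look untouched. I didn't look closely at the screwdriver or downlight. Wrist forces read at each step stayed under about 10 N.

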